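# Set the gas-flow adjuster to the green mark with the flat screwdriver

## Task

Take the flat screwdriver from its blue stand, rest its blade lightly on the slotted brass adjuster of the grey gas-flow block and turn it until the blade drops into the slot. Then turn the adjuster clockwise with the screwdriver until the red pointer stands at the green mark, never leaning hard on the sprung adjuster and keeping the gripper off it. Finally put the screwdriver back in its stand, upright and fully down, and let go, leaving everything else on the bench where it is.

Things in the scene. Friction and masses are not known exactly. Their poses are not given: they have to be found in the camera images.
- driver: Loose stubby flat screwdriver, 100 to 170 g, standing blade-down in the hole of the stand. Origin at the centre of the underside of its black round shoulder (32 mm diameter, 6 mm thick), which rests on the stand's top; own z runs up the handle. Green square handle 24 x 24 mm, faces across own x and own y, from 6 to 80 mm above the origin, black cap to 84 mm.
- driver_grip (a point): Best point to grip the handle, on its axis 45 mm above the screwdriver's origin; either pair of faces, with 50 N or so. Axes as the screwdriver's.
- driver_tip (a point): Centre of the blade's tip edge, 58 mm below the screwdriver's origin, axes as the screwdriver's. The flat blade is 14 mm wide (along own x), 3 mm thick (along own y) and 14 mm long; above it a round shank of 10 mm diameter up to the shoulder.
- stand: Fixed blue steel stand, 90 x 90 mm, 72 mm tall, open at two sides; origin at the centre of its underside.
- stand_hole (a point): Centre of the mouth of the stand's only hole: round, 22 mm diameter with a chamfered rim, through a 12 mm thick top whose upper face is 72 mm over the bench; 56 mm of free room under the top plate for the shank.
- valve: Fixed grey gas-flow block 110 x 110 x 52 mm with two brass stubs on its -x side, origin at the centre of its underside; on top a white dial (100 mm diameter, top 56 mm over the bench) with black ticks and one wide green mark, which lies in the direction of own +x. The adjuster stands on the dial's centre.
- plunger: The sprung adjuster, on the block's vertical axis. Origin at the centre of its brass screw head's face, 84 mm over the bench when not pressed; axes parallel to the block's, whatever its turn. Head 21 mm in diameter with one straight slot right across, 5.5 mm wide, 6 mm deep, dark floor. Pressed down it gives on a spring: 3 N to start, 0.7 N per mm more, a hard stop after 10 mm; it comes back up.
- adjuster_rim (a point): Centre of the upper rim of the adjuster's dark round collar, 2 mm above the head's face; collar 22 mm inner, 29 mm outer diameter. Under it a black disc (48 mm) with the red pointer. Collar, disc, pointer and head turn and sink as one; friction holds them where they are turned to. Turning takes about 0.05 N m; a blade sliding lightly on the face does not turn it. Axes as the block's.
- pointer (a joint): Turn of the adjuster and its red pointer (39 mm from axis to point), rad, growing clockwise seen from above: 0 points along the block's own +y, 1.57 at the green mark (own +x). Stops at 0 and 2.3; starts between 0.45 and 0.85. The slot's line is not the pointer's: it is clamped at an unknown angle of up to 0.5 rad to either side of it, different every time.
- nozzle: Loose bystander: copper gas nozzle standing upright, 22 mm diameter, 66 mm tall; not to be disturbed.
- paste: Loose bystander: white jar with red lid, 68 mm diameter, 62 mm tall; not to be disturbed.
- brush: Loose bystander: hand brush lying flat; not to be disturbed.
- spool: Loose bystander: spool of copper-coloured wire lying flat, 100 mm diameter, 48 mm tall; not to be disturbed.
- offcut: Loose bystander: aluminium angle offcut 140 x 40 x 40 mm; not to be disturbed.
- magnet: Loose bystander: red square holding magnet 70 x 70 x 21 mm; not to be disturbed.
- wrench: Loose bystander: steel wrench lying flat; not to be disturbed.
Not all that is in view belongs to the job. There is more than one size of the driver; the job needs the middle-sized.

How it is judged:
By the outcome, as a careful person would: the job done as asked, in the order asked, and still so for the second after the job is handed in, with the robot touching nothing.
It also fails if it takes over 67 s, if anything falls off the work surface, if the arm or the gripper's body presses on something with over 40 N, if the wrist force passes 120 N, or if a joint passes its speed limit or range.

## Robot

A 6-joint arm with a two-finger parallel gripper is mounted at the origin on the work surface. World frame = base frame: x ahead of the robot, y to its left, z up, the work surface at z = 0. Lengths are in m, angles in degrees, forces in N, time in s.
With the tool pointing down it reaches from about 0.3 to 0.75 m from the base axis. Payload 8.5 kg.
Tool frame: the origin (TCP) lies between the finger pads; the fingertips stand 8 mm ahead of it and the grasp point (between the pads) lies 11 mm behind it; y points along the fingers, z is the direction in which the jaws open and shut, and the axes are right-handed (so a half turn about y gives the same grasp; the last joint's range is limited). The gripper opens to 85 mm and grips with 20 to 120 N. Pads are 22 mm wide; open, the fingers measure 114 mm over their backs; the gripper's body (76 mm by 85 mm) begins 54 mm behind the grasp point. The pads swing forward as they close: fully open they stand 13 mm farther back than shut.
Start: joints at [51.32, 21.807, 74.336, -0, 83.858, -12.336], TCP at [0.244, 0.493, 0.239] pointing down, gripper open.
Joint ranges: [-178.18, 178.18], [-50.72, 133.34], [12.68, 142.11], [-81.47, 261.47], [9.98, 163.14], [-165.26, 165.26]. Speed limits (degrees/s): [136.94, 136.94, 180, 180, 180, 180].

## Interface

Orientations are given as a 3x3 rotation matrix whose columns are the frame's x, y, z axes.
In Python, from rig import env, get_image gives the robot as it stands.
- The arm moves only by the tool move_arm, never from a script. Its argument "targets" is one flat list of numbers, 6 for each row, row after row: the shift along the tool's x, y, z in mm, then the turn, a rotation vector about the tool's x, y, z in rad. A call has exactly 5 rows; each row shifts and turns the commanded pose from where the row before left it, along the tool's axes as they then stand; what a row does not reach is not made up. A row lasts 1/8 s, in which the tool goes at most 62.5 mm and 10.7 degrees, less where a joint would pass 70% of its speed; a pose out of reach is approached as far as the arm can. A call is refused whole if a number of a shift passes 62.5 or a number of a turn 0.188, either way. A call with a gripper value outside its range is refused whole. "hand" is the opening, from -1 (shut) to 1 (fully open), so that 0 is half open, set as the call begins (left out, the last holds). The fingers move at their own pace and stop on an object; "squeeze" is the grip in N (left out, the last holds). Time passes only in rows, so rows that do not move let the fingers close, or fill a call up. It gives the time, the measured TCP pose, the force and the opening at its end, in the units of the state.
- env.observe(): the state, without advancing time (a new reading comes with each control period).
- get_image(name): name is "scene" or "top" or "wrist"; returns a dict with "pixels" (420x560x3 uint8, red, green, blue), "z_map" (420x560 float32, m along the optical axis (not along the pixel's ray), 0 where there is no reading), "intrinsics" (3x3 intrinsics, pixels), "R" (3x3) and "t" (3): a world point X has camera coordinates R X + t; the wrist camera has in their place "mount" (4x4, takes a point from camera to tool coordinates, whose origin is the TCP and whose axes are the tool frame's). Camera axes: x right, y down, z forward; pixel columns grow to the right and rows downward; lengths in m; the calibration is good to about 2 mm. A picture is of the moment at which its call begins: read the wrist's pose just before it.
- env.close_job(): hands the job in, once; it reports no verdict.
The state is a dict: "time_s": time; "q": joint angles; "qvel": joint speeds; "joint_efforts": joint torques, N m; "position": TCP position; "tool_rot": TCP orientation; "ft_force": force on the tool from outside, world axes, zero at the start; "wrist_torque": the same for the moment, N m; "grip_width": finger opening in m.
Only numpy, scipy, OpenCV 4.12 (cv2) and the standard library are available. Lean on these libraries where they do the work, as an engineer would, in place of code of your own. Each camera call takes 0.05 s, during which the arm holds its last target.

## Working session

There is one attempt and no reset: what is moved stays moved. The work goes in short steps, Python scripts to look and compute and a tool call to move; the robot and the scene stay as the last step left them, time stands still between calls to the robot, and variables do not carry over. Pictures are saved under pics/ and viewed, and the job is handed in when it is done.

Besides the shell and the picture viewer there is one more tool, called after ">>>" by a JSON object that holds its "name" and its "arguments", one argument or row to a line. move_arm: Moves the arm, as the interface text tells. Its arguments: {"type":"object","properties":{"targets":{"type":"array"},"hand":{"type":"number"},"squeeze":{"type":"number"}},"required":["targets"]}

```bash
ls; mkdir -p pics; cat > h.py <<'E'
import numpy as np, cv2
from rig import env, get_image
def save(n,p): cv2.imwrite(f'pics/{n}.png', cv2.cvtColor(p,cv2.COLOR_RGB2BGR))
E
python3 - <<'E'
from h import *
import pickle
s=env.observe(); print(s['time_s'],s['position'],s['tool_rot'],s['grip_width'])
d={}
for n in ['scene','top','wrist']:
    im=get_image(n); d[n]=im; save(n+'0',im['pixels'])
    print(n,im['intrinsics'],im.get('R'),im.get('t'),im.get('mount'))
d['s']=s
pickle.dump(d,open('im0.pkl','wb'))
E
```

```text
pics
0.0 [0.24386888 0.49264742 0.23866057] [[ 8.96172446e-01 -9.80266722e-04  4.43704840e-01]
 [-4.43705810e-01 -1.26439902e-03  8.96171611e-01]
 [-3.17467243e-04 -9.99998720e-01 -1.56806960e-03]] 0.08523091880468499
scene [[509.61023364   0.         284.00398486]
 [  0.         509.61023364 205.23947623]
 [  0.           0.           1.        ]] [[ 0.19882023  0.97983951 -0.01962249]
 [ 0.56631472 -0.13120641 -0.81367839]
 [-0.79984883  0.15066322 -0.58098403]] [-0.10407728 -0.2114124   1.86712432] None
top [[441.87633464   0.         276.63112591]
 [  0.         441.87633464 208.81688548]
 [  0.           0.           1.        ]] [[ 0.02126146 -0.99977053  0.00261493]
 [-0.99913359 -0.02134137 -0.03572983]
 [ 0.03577744 -0.001853   -0.99935806]] [-0.00622165  0.52208598  1.33722583] None
wrist [[351.03737377   0.         285.62411034]
 [  0.         351.03737377 206.95690602]
 [  0.           0.           1.        ]] None None [[ 1.81016334e-03  9.46136157e-01  3.23763950e-01 -8.35793198e-02]
 [-2.35139862e-04 -3.23764068e-01  9.46137819e-01 -1.35836412e-01]
 [ 9.99998334e-01 -1.78879381e-03 -3.63591522e-04 -1.06432364e-03]
 [ 0.00000000e+00  0.00000000e+00  0.00000000e+00  1.00000000e+00]]
```

View pics/scene0.png

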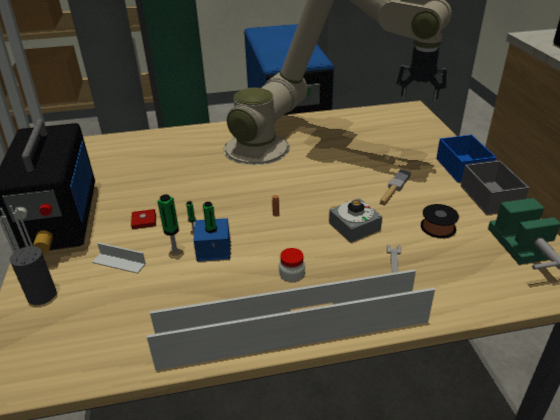

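View pics/top0.png

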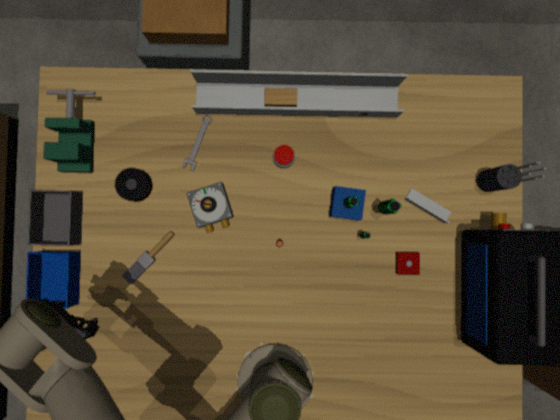

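View pics/wrist0.png

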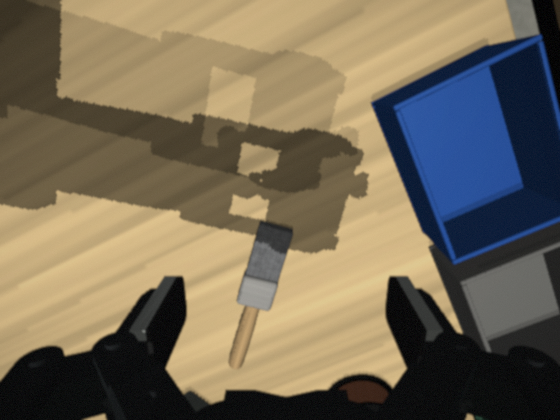

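Scene view: three green drivers stand at (168,215, big), (191,212, small) and (209,217, in the blue stand). The same three in the top view are (389,206), (364,234) and (350,203). The one in the blue stand is mid-sized and fits the description. I'll confirm that in an enlarged crop.

```bash
python3 - <<'E'
from h import *
import pickle
d=pickle.load(open('im0.pkl','rb'))
a=cv2.resize(d['scene']['pixels'][180:270,130:250],None,fx=4,fy=4,interpolation=cv2.INTER_CUBIC)
b=cv2.resize(d['top']['pixels'][175:245,325:405],None,fx=4,fy=4,interpolation=cv2.INTER_CUBIC)
c=cv2.resize(d['top']['pixels'][175:245,180:240],None,fx=5,fy=5,interpolation=cv2.INTER_CUBIC)
save('cropA',a)
b=cv2.resize(b,(400,350)); c=cv2.resize(c,(300,350)); save('cropB',np.hstack([b,c]))
E
```

```text
(no output)
```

View pics/cropA.png

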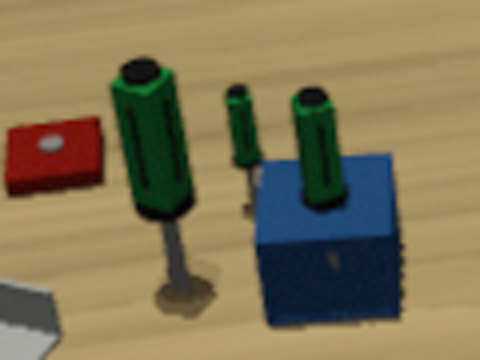

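View pics/cropB.png

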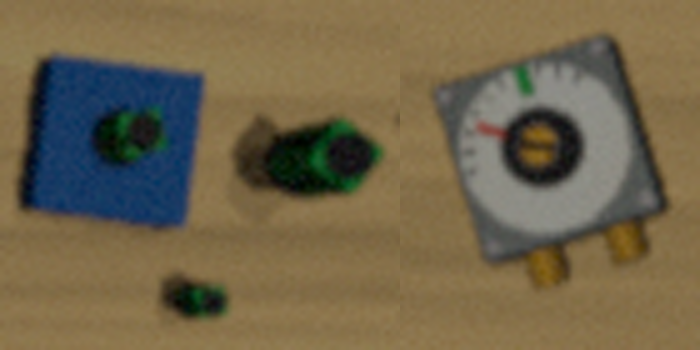

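The crop shows the middle-sized driver standing in the blue stand; the other two stand elsewhere and are clearly larger and smaller. Next I measure the stand, driver and valve.

```bash
cat >> h.py <<'E'
def ray(im,u,v,s=None):
    K=im['intrinsics']; d=np.array([(u-K[0,2])/K[0,0],(v-K[1,2])/K[1,1],1.])
    if 'R' in im and im.get('R') is not None:
        R=np.array(im['R']);t=np.array(im['t']); return -R.T@t, R.T@d
    M=np.array(im['mount']); T=np.array(s['tool_rot']); p=np.array(s['position'])
    return p+T@M[:3,3], T@M[:3,:3]@d
def onz(im,u,v,z,s=None):
    o,d=ray(im,u,v,s); return o+d*(z-o[2])/d[2]
def proj(im,X,s=None):
    K=im['intrinsics']; X=np.asarray(X,float)
    if im.get('R') is not None: c=np.array(im['R'])@X+im['t']
    else:
        M=np.array(im['mount']); x=np.array(s['tool_rot']).T@(X-s['position']); c=M[:3,:3].T@(x-M[:3,3])
    return K[0,0]*c[0]/c[2]+K[0,2],K[1,1]*c[1]/c[2]+K[1,2]
E
python3 - <<'E'
from h import *
import pickle
d=pickle.load(open('im0.pkl','rb'))
im=d['top'];hsv=cv2.cvtColor(im['pixels'],cv2.COLOR_RGB2HSV)
def comp(m,box):
    mm=np.zeros_like(m); u0,u1,v0,v1=box; mm[v0:v1,u0:u1]=m[v0:v1,u0:u1]
    c,_=cv2.findContours(mm,cv2.RETR_EXTERNAL,cv2.CHAIN_APPROX_NONE); return max(c,key=cv2.contourArea)
blue=cv2.inRange(hsv,(100,120,60),(125,255,255)); c=comp(blue,(320,375,180,230))
r=cv2.minAreaRect(c); print('stand',r,onz(im,*r[0],.072)); 
for b in cv2.boxPoints(r): print(onz(im,*b,.072))
# valve dial white
w=cv2.inRange(hsv,(0,0,130),(180,60,255)); c=comp(w,(185,235,180,232)); e=cv2.minEnclosingCircle(cv2.convexHull(c)); print('dial',e,onz(im,*e[0],.056))
g=cv2.inRange(hsv,(40,100,60),(85,255,255)); c=comp(g,(185,235,180,232)); m=cv2.moments(c);print('green',m['m10']/m['m00'],m['m01']/m['m00'],onz(im,m['m10']/m['m00'],m['m01']/m['m00'],.056))
rd=cv2.inRange(hsv,(0,120,80),(6,255,255))|cv2.inRange(hsv,(170,120,80),(180,255,255)); c=comp(rd,(185,235,180,232)); m=cv2.moments(c);print('red',onz(im,m['m10']/m['m00'],m['m01']/m['m00'],.066))
# bystander heights by z_map
for n,(u,v) in dict(nozzle=(279,242),cap=(352,201),spool=(133,184),jar=(284,155)).items(): print(n,onz(im,u,v,.06))
print('cap',onz(im,353,201,.156))
E
```

```text
stand ((347.7799377441406, 202.94725036621094), (30.26535987854004, 29.860017776489258), 7.765166282653809) [ 0.54135164 -0.20147641  0.072     ]
[ 0.50322512 -0.1526277   0.072     ]
[ 0.58962129 -0.16292193  0.072     ]
[ 0.57956468 -0.25043596  0.072     ]
[ 0.49320605 -0.2399318   0.072     ]
dial ((208.56097412109375, 204.34146118164062), 16.452306747436523) [0.52932378 0.2054606  0.056     ]
green 204.38095238095235 190.76190476190476 [0.56907541 0.21883324 0.056     ]Traceback (most recent call last):
  File "<stdin>", line 14, in <module>
ZeroDivisionError: float division by zero
```

```bash
cat >> h.py <<'E'
from scipy.spatial.transform import Rotation as Rn
def Rdown(yaw):  # tool x at world yaw deg, tool y down
    a=np.radians(yaw); x=np.array([np.cos(a),np.sin(a),0]); y=np.array([0,0,-1.]); return np.column_stack([x,y,np.cross(x,y)])
def plan(p1,yaw1,n,p0=None,R0=None):
    s=env.observe(); p0=np.array(s['position']) if p0 is None else p0; R0=np.array(s['tool_rot']) if R0 is None else R0
    R1=Rdown(yaw1) if np.isscalar(yaw1) else yaw1
    rv=Rn.from_matrix(R0.T@R1).as_rotvec()
    R=R0; dp=(np.array(p1)-p0)/n
    for i in range(n):
        sh=R.T@dp*1000
        print(', '.join(f'{v:.1f}' for v in sh)+',  '+', '.join(f'{v:.4f}' for v in rv/n))
        R=R@Rn.from_rotvec(rv/n).as_matrix()
def yaw(s): R=np.array(s['tool_rot']); return np.degrees(np.arctan2(R[1,0],R[0,0]))
E
python3 - <<'E'
from h import *
import pickle
d=pickle.load(open('im0.pkl','rb'))
im=d['scene']
# driver heights: big: base shadow vs cap, rough via top z_map
t=d['top']
for u,v in [(391,206),(392,205),(365,234),(352,201),(353,201),(279,242)]:
    z=t['z_map'][v,u]; o,dd=ray(t,u,v); print(u,v,o+dd*z)
plan([0.528,0.204,0.27],-90,10)
E
```

```text
391 206 [ 0.52981431 -0.29813467  0.18389895]
392 205 [ 0.53265469 -0.30142469  0.18136778]
365 234 [ 0.45284325 -0.24563541  0.10752798]
352 201 [ 0.54230643 -0.19866647  0.1590523 ]
353 201 [ 0.54253234 -0.2018904   0.15611905]
279 242 [ 0.42358238 -0.0039386   0.06623375]
38.3, -3.1, -13.3,  0.0001, 0.1111, 0.0000
39.5, -3.1, -8.9,  0.0001, 0.1111, 0.0000
40.2, -3.1, -4.5,  0.0001, 0.1111, 0.0000
40.5, -3.1, -0.0,  0.0001, 0.1111, 0.0000
40.3, -3.1, 4.5,  0.0001, 0.1111, 0.0000
39.5, -3.1, 8.9,  0.0001, 0.1111, 0.0000
38.3, -3.1, 13.2,  0.0001, 0.1111, 0.0000
36.6, -3.1, 17.4,  0.0001, 0.1111, 0.0000
34.4, -3.1, 21.3,  0.0001, 0.1111, 0.0000
31.8, -3.1, 25.0,  0.0001, 0.1111, 0.0000
```

>>> {"name": "move_arm", "arguments": {
  "targets": [38.3,-3.1,-13.3,0,0.111,0,39.5,-3.1,-8.9,0,0.111,0,40.2,-3.1,-4.5,0,0.111,0,40.5,-3.1,0,0,0.111,0,40.3,-3.1,4.5,0,0.111,0],
  "hand": 0.2
}}

```text
time_s: 0.78
position: [0.3869, 0.3475, 0.2547]
tool_rot: [[0.525, -0.0, 0.851], [-0.851, -0.0, 0.525], [-0.0, -1.0, -0.0]]
ft_force: [-1.1, 1.0, -0.2]
grip_width: 0.0516
```

>>> {"name": "move_arm", "arguments": {
  "targets": [39.5,-3.1,8.9,0,0.111,0,38.3,-3.1,13.2,0,0.111,0,36.6,-3.1,17.4,0,0.111,0,34.4,-3.1,21.3,0,0.111,0,31.8,-3.1,25,0,0.111,0]
}}

```text
time_s: 1.4
position: [0.529, 0.2032, 0.2702]
tool_rot: [[-0.003, -0.001, 1.0], [-1.0, -0.0, -0.003], [0.0, -1.0, -0.001]]
ft_force: [-1.2, 0.6, 0.0]
grip_width: 0.0511
```

```bash
python3 - <<'E'
from h import *
import pickle
s=env.observe(); im=get_image('wrist'); pickle.dump((s,im),open('w1.pkl','wb'))
print(s['time_s'],s['position'],yaw(s),s['grip_width']); save('w1',im['pixels'])
s=env.observe();print(s['qvel'])
E
```

```text
1.4 [0.52895114 0.20322505 0.27018688] -90.15616988212983 0.05110959473828447
[ 3.11151423 -0.92297232  3.41830531  0.39503892 -1.45511623 -4.11218253]
```

View pics/w1.png

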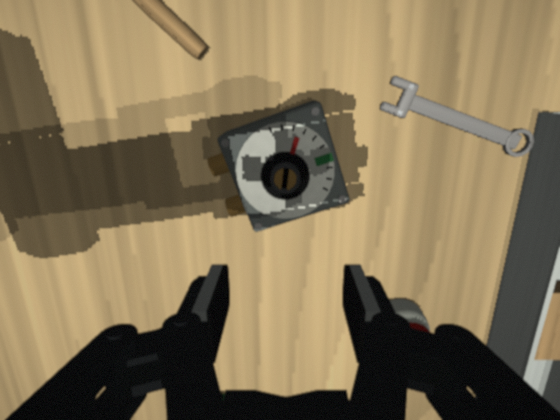

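The wrist view shows the valve: head near (285,177), red pointer at (295,145), green mark at (323,159). The dark slot runs nearly vertically in the image. I'll enlarge and measure it.

```bash
python3 - <<'E'
from h import *
import pickle
s,im=pickle.load(open('w1.pkl','rb'))
p=im['pixels'][95:240,210:355]; a=cv2.convertScaleAbs(cv2.resize(p,None,fx=4,fy=4,interpolation=cv2.INTER_CUBIC),alpha=1.8)
save('w1c',a)
hsv=cv2.cvtColor(im['pixels'],cv2.COLOR_RGB2HSV)
def cen(m,box):
    mm=np.zeros_like(m); u0,u1,v0,v1=box; mm[v0:v1,u0:u1]=m[v0:v1,u0:u1]
    c,_=cv2.findContours(mm,cv2.RETR_EXTERNAL,cv2.CHAIN_APPROX_NONE); c=max(c,key=cv2.contourArea); q=cv2.moments(c); return (q['m10']/q['m00'],q['m01']/q['m00']),c
box=(215,350,100,235)
g,_=cen(cv2.inRange(hsv,(40,90,30),(90,255,255)),box)
r,rc=cen(cv2.inRange(hsv,(0,140,50),(6,255,255))|cv2.inRange(hsv,(172,140,50),(180,255,255)),box)
b,bc=cen(cv2.inRange(hsv,(10,90,40),(28,255,255)),(268,305,160,195))
print('green',g,onz(im,*g,.056,s),'red',r,onz(im,*r,.066,s),'brass',b,onz(im,*b,.084,s), cv2.contourArea(bc),cv2.fitEllipse(bc))
for u,v in [(285,177),(319,112),(160,330)]:
    z=im['z_map'][v,u]; o,dd=ray(im,u,v,s); print(u,v,o+dd*z)
E
```

```text
green (324.0049504950495, 158.83828382838283) [0.56691149 0.21715056 0.056     ] red (294.0, 145.25) [0.53643108 0.23248726 0.066     ] brass (291.2253711201079, 179.3711201079622) [0.53348992 0.20320329 0.084     ] 123.5 ((291.2676696777344, 179.38050842285156), (8.553335189819336, 21.361557006835938), 6.366105079650879)
285 177 [0.52761524 0.20455632 0.08009059]
319 112 [0.5609452  0.26259671 0.05311745]
160 330 [0.48657562 0.20979918 0.30926803]
```

View pics/w1c.png

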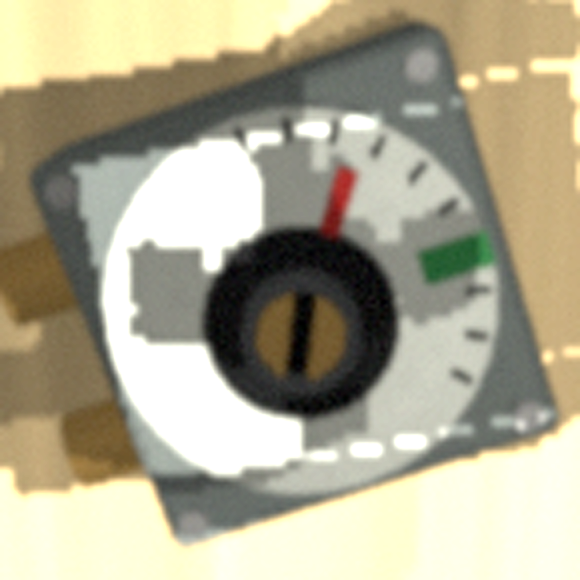

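```bash
python3 - <<'E'
from h import *
import pickle
s,im=pickle.load(open('w1.pkl','rb'))
f=lambda x,y,z: onz(im,210+x/4-.375,95+y/4-.375,z,s)
hsv=cv2.cvtColor(cv2.resize(im['pixels'][95:240,210:355],None,fx=4,fy=4,interpolation=cv2.INTER_CUBIC),cv2.COLOR_RGB2HSV)
m=cv2.inRange(hsv,(8,90,35),(30,255,255)); m[:280]=0;m[395:]=0;m[:,:240]=0;m[:,360:]=0
ys,xs=np.nonzero(m); hull=cv2.convexHull(np.stack([xs,ys],1)); e=cv2.fitEllipse(hull); print(e,'head',f(*e[0],.084))
g=im['pixels'][95:240,210:355]; 
a=f(305,292,.083);b=f(296,374,.083); print('slot',a,b,'yaw',np.degrees(np.arctan2(*(a-b)[1::-1])),np.linalg.norm(a-b))
h=f(*e[0],.084)
# pointer
a=f(346,170,.066);b=f(330,236,.066); print('ptr',a,np.degrees(np.arctan2(*(a-h)[1::-1])),np.degrees(np.arctan2(*(a-b)[1::-1])))
gr=onz(im,324.0,158.8,.056,s); print('green',np.degrees(np.arctan2(*(gr-h)[1::-1])))
# block edges: corners of top at z .052
for c in [(430,28),(38,178),(180,540),(550,420)]: print(f(*c,.052))
c=np.mean([f(*c,.052) for c in [(430,28),(38,178),(180,540),(550,420)]],0); print(c)
plan([0.541,-0.201,0.29],-90,8)
E
```

```text
((300.6304016113281, 336.3182678222656), (91.686767578125, 94.51366424560547), 88.8708724975586) head [0.52741143 0.20387869 0.084     ]
slot [0.52848797 0.21429072 0.083     ] [0.52625386 0.1943796  0.083     ] yaw 83.59796584873445 0.020036068292700812
ptr [0.53844311 0.24024072 0.066     ] 73.12301391725128 76.49670827742618
green 18.62559169984491
[0.5589816  0.27223492 0.052     ]
[0.46189526 0.23674734 0.052     ]
[0.49414806 0.13884898 0.052     ]
[0.59315895 0.1726814  0.052     ]
[0.52704597 0.20512816 0.052     ]
50.1, -2.4, 1.7,  -0.0001, -0.0013, 0.0002
50.1, -2.4, 1.6,  -0.0001, -0.0013, 0.0002
50.1, -2.4, 1.5,  -0.0001, -0.0013, 0.0002
50.1, -2.4, 1.5,  -0.0001, -0.0013, 0.0002
50.1, -2.5, 1.4,  -0.0001, -0.0013, 0.0002
50.1, -2.5, 1.3,  -0.0001, -0.0013, 0.0002
50.1, -2.5, 1.3,  -0.0001, -0.0013, 0.0002
50.1, -2.5, 1.2,  -0.0001, -0.0013, 0.0002
```

>>> {"name": "move_arm", "arguments": {
  "targets": [50,-2.5,1.5,0,0,0,50,-2.5,1.5,0,0,0,50,-2.5,1.5,0,0,0,50,-2.5,1.5,0,0,0,50,-2.5,1.5,0,0,0]
}}

```text
time_s: 2.08
position: [0.5357, -0.0471, 0.2828]
tool_rot: [[0.001, -0.0, 1.0], [-1.0, 0.0, 0.001], [-0.0, -1.0, -0.0]]
ft_force: [-0.1, -0.1, -0.1]
grip_width: 0.0511
```

>>> {"name": "move_arm", "arguments": {
  "targets": [50,-2.5,1.5,0,0,0,50,-2.5,1.5,0,0,0,50,-2.5,1.5,0,0,0,0,0,0,0,0,0,0,0,0,0,0,0]
}}

```text
time_s: 2.7
position: [0.5405, -0.1951, 0.29]
tool_rot: [[0.001, -0.001, 1.0], [-1.0, 0.001, 0.001], [-0.001, -1.0, -0.001]]
ft_force: [-0.3, 0.7, -0.4]
grip_width: 0.0509
```

```bash
python3 - <<'E'
from h import *
import pickle
s=env.observe(); im=get_image('wrist'); pickle.dump((s,im),open('w2.pkl','wb'))
print(s['time_s'],s['position'],yaw(s),s['grip_width'],s['ft_force'])
p=im['pixels']; save('w2',p)
u,v=map(int,proj(im,[.541,-.201,.13],s)); print(u,v)
c=p[max(v-75,0):v+75,max(u-95,0):u+95]; print(max(v-75,0),max(u-95,0)); save('w2c',cv2.convertScaleAbs(cv2.resize(c,None,fx=4,fy=4,interpolation=cv2.INTER_CUBIC),alpha=1.8))
E
```

```text
2.7 [ 0.54049157 -0.19509938  0.29002525] -89.93465736174063 0.05088580434770147 [-0.30850245  0.72034594 -0.39250766]
287 193
118 192
```

View pics/w2.png

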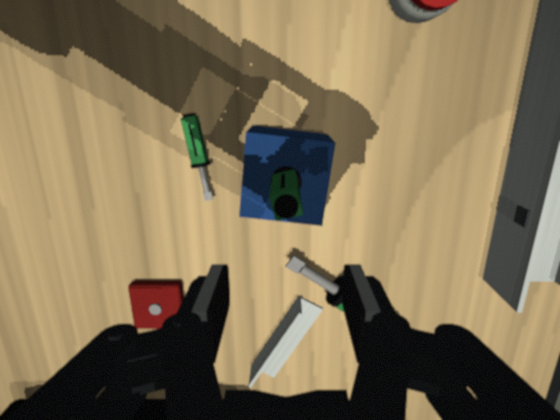

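View pics/w2c.png

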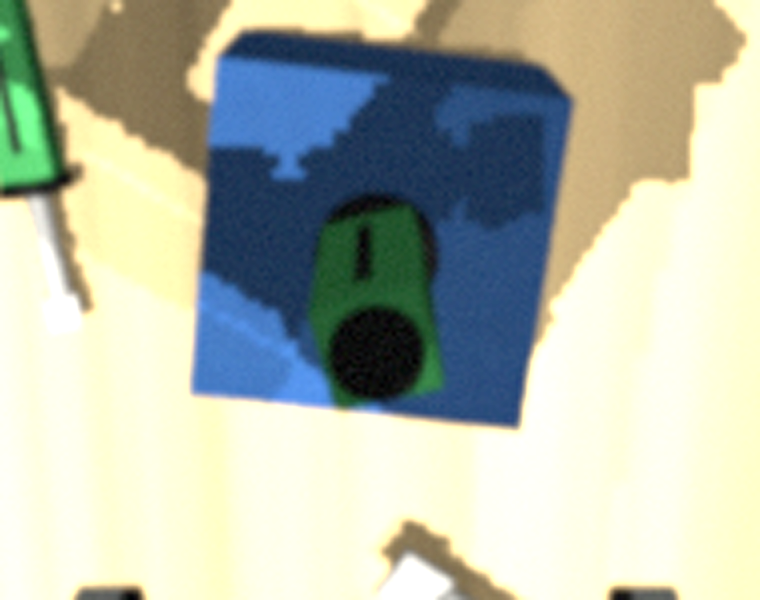

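In this view the driver in the stand has its cap at (286,205). The small driver (195,140) and the big one (320,275) now look as if they are lying down. I'll check that with the fixed cameras.

```bash
python3 - <<'E'
from h import *
im=get_image('scene'); p=im['pixels'][170:285,100:260]; save('s2',cv2.resize(p,None,fx=4,fy=4,interpolation=cv2.INTER_CUBIC))
im=get_image('top'); p=im['pixels'][175:255,310:450]; save('t2',cv2.resize(p,None,fx=4,fy=4,interpolation=cv2.INTER_CUBIC))
E
```

```text
(no output)
```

View pics/s2.png

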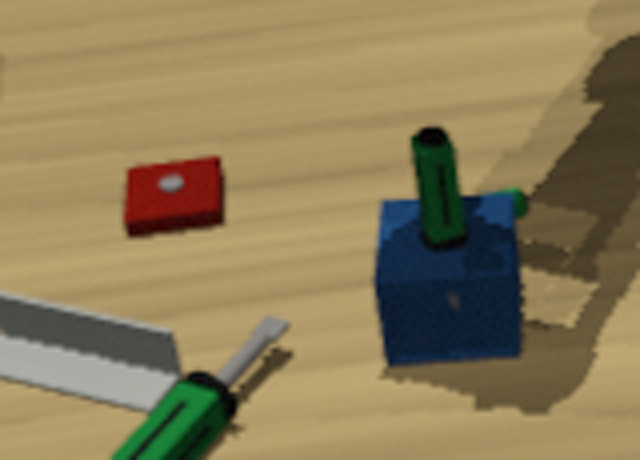

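View pics/t2.png

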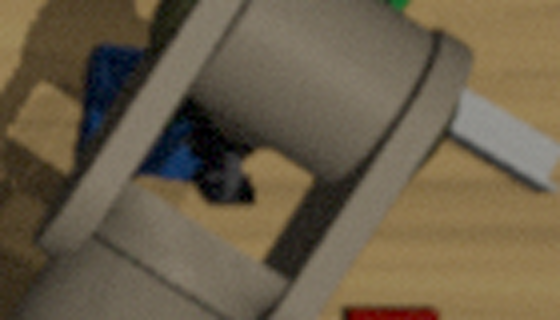

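The two other drivers toppled by themselves from their blade tips: they stood upright at t=0 and the arm has been nowhere near them. The job's driver still stands in the stand. Now I measure its axis and yaw.

```bash
python3 - <<'E'
from h import *
import pickle
s,im=pickle.load(open('w2.pkl','rb'))
f=lambda x,y,z: onz(im,192+x/4-.375,118+y/4-.375,z,s)
an=lambda a,b:np.degrees(np.arctan2(*(b-a)[1::-1]))
p=cv2.resize(im['pixels'][118:268,192:382],None,fx=4,fy=4,interpolation=cv2.INTER_CUBIC)
g=p.max(2); m=((p.max(2)<38)*255).astype(np.uint8); m[:290]=0;m[420:]=0;m[:,:310]=0;m[:,450:]=0
c=max(cv2.findContours(m,0,1)[0],key=cv2.contourArea); e=cv2.fitEllipse(c); print('cap',e,f(*e[0],.156))
print('edge top',an(f(333,407,.152),f(443,386,.152)),'len',np.linalg.norm(f(333,407,.152)-f(443,386,.152)))
print('edge low',an(f(322,222,.078),f(412,205,.078)),np.linalg.norm(f(322,222,.078)-f(412,205,.078)))
print('left top',an(f(333,407,.152),f(310,312,.152)))
for q in [(325,222,.078),(412,205,.078)]: print(f(*q))
E2=[f(192*0+219,57,.072),f(570,100,.072),f(519,427,.072),f(192,392,.072)]; print(E2,np.mean(E2,0))
E
```

```text
cap ((375.38543701171875, 352.65325927734375), (95.91158294677734, 98.84114837646484), 53.500038146972656) [ 0.53958231 -0.2037081   0.156     ]
edge top 11.467644235262542 len 0.023342993556139762
edge low 10.865505958901524 0.02319156477630827
left top 102.17969331636722
[ 0.52682231 -0.19503215  0.078     ]
[ 0.54883782 -0.19065985  0.078     ]
[array([ 0.50081302, -0.15454633,  0.072     ]), array([ 0.58839448, -0.16522186,  0.072     ]), array([ 0.57844394, -0.25328416,  0.072     ]), array([ 0.49031201, -0.24311129,  0.072     ])] [ 0.53949086 -0.20404091  0.072     ]
```

```bash
python3 - <<'E'
from h import *
s=env.observe();print(s['position'],yaw(s))
plan([.5398,-.204,.18],-79,4)
E
```

```text
[ 0.54066753 -0.19443057  0.29047542] -89.84705232520523
2.4, 27.6, -0.2,  -0.0000, -0.0473, -0.0000
2.4, 27.6, -0.3,  -0.0000, -0.0473, -0.0000
2.4, 27.6, -0.4,  -0.0000, -0.0473, -0.0000
2.3, 27.6, -0.6,  -0.0000, -0.0473, -0.0000
```

>>> {"name": "move_arm", "arguments": {
  "targets": [2.4,27.6,-0.2,0,-0.0473,0,2.4,27.6,-0.3,0,-0.0473,0,2.4,27.6,-0.4,0,-0.0473,0,2.3,27.6,-0.6,0,-0.0473,0,0,0,0,0,0,0]
}}

```text
time_s: 3.48
position: [0.5392, -0.2041, 0.1786]
tool_rot: [[0.19, -0.003, 0.982], [-0.982, 0.002, 0.19], [-0.003, -1.0, -0.003]]
ft_force: [0.7, -0.2, 0.6]
grip_width: 0.0516
```

```bash
python3 - <<'E'
from h import *
s=env.observe();print(s['position'],yaw(s),s['tool_rot'])
plan([.5398,-.204,.106],-79,4)
E
```

```text
[ 0.53920588 -0.20414589  0.17858735] -79.07111615331719 [[ 0.1895898  -0.0031975   0.98185818]
 [-0.98185991  0.00204357  0.18959678]
 [-0.00261273 -0.9999928  -0.00275205]]
0.0, 18.1, 0.2,  0.0007, -0.0003, -0.0007
0.0, 18.1, 0.2,  0.0007, -0.0003, -0.0007
0.0, 18.1, 0.2,  0.0007, -0.0003, -0.0007
0.0, 18.1, 0.2,  0.0007, -0.0003, -0.0007
```

>>> {"name": "move_arm", "arguments": {
  "targets": [0,18.1,0.2,0,0,0,0,18.1,0.2,0,0,0,0,18.1,0.2,0,0,0,0,18.1,0.2,0,0,0,0,0,0,0,0,0]
}}

```text
time_s: 4.1
position: [0.5407, -0.2046, 0.1079]
tool_rot: [[0.189, -0.0, 0.982], [-0.982, 0.0, 0.189], [-0.0, -1.0, -0.0]]
ft_force: [0.6, 0.7, 1.2]
grip_width: 0.0517
```

>>> {"name": "move_arm", "arguments": {
  "targets": [0,0,0,0,0,0,0,0,0,0,0,0,0,0,0,0,0,0,0,0,0,0,0,0,0,0,0,0,0,0],
  "hand": -1,
  "squeeze": 50
}}

```text
time_s: 4.72
position: [0.5412, -0.2053, 0.109]
tool_rot: [[0.189, 0.002, 0.982], [-0.982, -0.001, 0.189], [0.002, -1.0, 0.002]]
ft_force: [-1.0, 0.4, 6.7]
grip_width: 0.0234
```

```bash
python3 - <<'E'
from h import *
s=env.observe();print(s['time_s'],s['position'],yaw(s),s['tool_rot'],s['ft_force'],s['grip_width'])
E
```

```text
4.725 [ 0.54117041 -0.20532046  0.10898633] -79.10749330941626 [[ 0.18896678  0.00229179  0.98198081]
 [-0.98198218 -0.00118524  0.18896981]
 [ 0.00159696 -0.99999667  0.00202652]] [-1.01374637  0.4031831   6.66763427] 0.02340370163774749
```

>>> {"name": "move_arm", "arguments": {
  "targets": [0,-10,0,0,0,0,0,-25,0,0,0,0,0,-25,0,0,0,0,0,-25,0,0,0,0,0,-20,0,0,0,0]
}}

```text
time_s: 5.35
position: [0.5405, -0.2051, 0.2142]
tool_rot: [[0.189, 0.001, 0.982], [-0.982, -0.001, 0.189], [0.001, -1.0, 0.001]]
ft_force: [0.5, -0.2, -0.5]
grip_width: 0.0234
```

```bash
python3 - <<'E'
from h import *
import pickle
s=env.observe();print(s['time_s'],s['position'],yaw(s),s['ft_force'],s['grip_width'])
im=get_image('scene'); w=get_image('wrist'); pickle.dump((s,im,w),open('w3.pkl','wb'))
p=im['pixels']; u,v=map(int,proj(im,np.array(s['position'])-[0,0,.06])); print(u,v)
save('s3',cv2.convertScaleAbs(cv2.resize(p[v-50:v+50,u-60:u+60],None,fx=6,fy=6,interpolation=cv2.INTER_CUBIC),alpha=1.5)); save('w3',w['pixels'])
E
```

```text
5.35 [ 0.54052797 -0.20512582  0.21419673] -79.11027256831517 [ 0.54589432 -0.1722429  -0.47263124] 0.02342321878735777
206 203
```

View pics/s3.png

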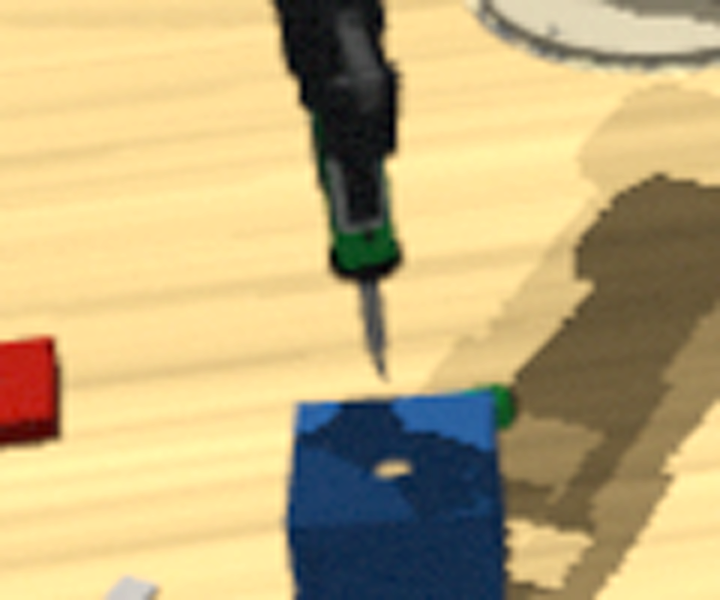

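View pics/w3.png

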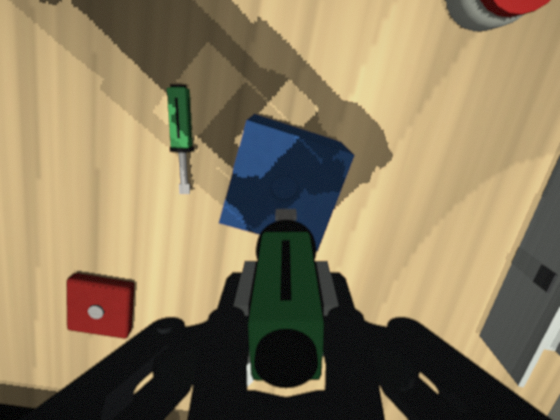

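The driver is held upright. In the scene view the blade is edge-on (tip at crop (385,378)). In the wrist view the tip at (286,215) is wide along the image's horizontal, so the blade's width lies along tool z. Next, the tip in the tool frame.

```bash
python3 - <<'E'
from h import *
import pickle
s,im,w=pickle.load(open('w3.pkl','rb'))
save('w3c',cv2.convertScaleAbs(cv2.resize(w['pixels'][165:265,226:346],None,fx=6,fy=6,interpolation=cv2.INTER_CUBIC),alpha=1.8))
p=np.array(s['position']);R=np.array(s['tool_rot'])
for d in (.085,.092,.1): 
  for off in (-.007,0,.007): print(d,off,proj(w,p+R@[0,d,off],s))
E
```

```text
0.085 -0.007 (np.float64(276.5282629401003), np.float64(217.04698049282325))
0.085 0 (np.float64(286.9548350056025), np.float64(217.02580069571113))
0.085 0.007 (np.float64(297.3812097022152), np.float64(217.00462129952012))
0.092 -0.007 (np.float64(276.7672529015869), np.float64(213.4932618366283))
0.092 0 (np.float64(286.9087672904443), np.float64(213.47269379660037))
0.092 0.007 (np.float64(297.05009495474883), np.float64(213.45212613526917))
0.1 -0.007 (np.float64(277.0248677524532), np.float64(209.66259591266208))
0.1 0 (np.float64(286.85910941411487), np.float64(209.64268524560745))
0.1 0.007 (np.float64(296.69317549467036), np.float64(209.62277493403897))
```

View pics/w3c.png

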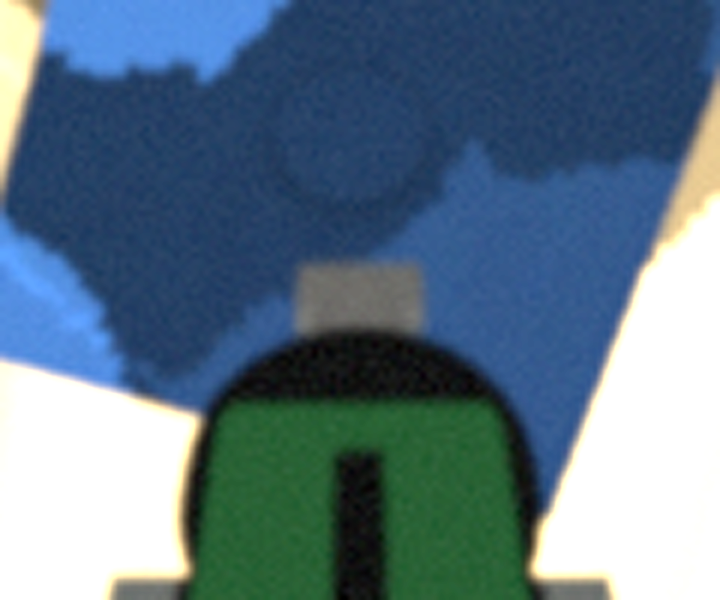

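```bash
python3 - <<'E'
from h import *
s=env.observe();print(s['position'],yaw(s))
R=Rdown(10); t=np.array([.5274,.2042,.205])-R@[-.0012,0,-.0007]; print(t)
plan(t,10,10)
E
```

```text
[ 0.54116287 -0.20550241  0.2150669 ] -79.10540357791452
[0.52846022 0.20509774 0.205     ]
-40.6, 0.9, 6.5,  -0.0000, -0.1555, 0.0005
-39.1, 0.9, 12.7,  -0.0000, -0.1555, 0.0005
-36.6, 0.9, 18.6,  -0.0000, -0.1555, 0.0005
-33.3, 1.0, 24.1,  -0.0000, -0.1555, 0.0005
-29.2, 1.0, 28.9,  -0.0000, -0.1555, 0.0005
-24.3, 1.0, 33.1,  -0.0000, -0.1555, 0.0005
-18.9, 1.0, 36.5,  -0.0000, -0.1555, 0.0005
-13.0, 1.0, 39.0,  -0.0000, -0.1555, 0.0005
-6.8, 1.0, 40.5,  -0.0000, -0.1555, 0.0005
-0.5, 1.0, 41.1,  -0.0000, -0.1555, 0.0005
```

>>> {"name": "move_arm", "arguments": {
  "targets": [-40.6,0.9,6.5,0,-0.1555,0,-39.1,0.9,12.7,0,-0.1555,0,-36.6,0.9,18.6,0,-0.1555,0,-33.3,1,24.1,0,-0.1555,0,-29.2,1,28.9,0,-0.1555,0]
}}

```text
time_s: 6.08
position: [0.5336, 0.0016, 0.2071]
tool_rot: [[0.826, -0.001, 0.563], [-0.563, 0.0, 0.826], [-0.001, -1.0, -0.0]]
ft_force: [0.4, -0.0, -1.0]
grip_width: 0.0235
```

>>> {"name": "move_arm", "arguments": {
  "targets": [-24.3,1,33.1,0,-0.1555,0,-18.9,1,36.5,0,-0.1555,0,-13,1,39,0,-0.1555,0,-6.8,1,40.5,0,-0.1555,0,-0.5,1,41.1,0,-0.1555,0]
}}

```text
time_s: 6.7
position: [0.5274, 0.2068, 0.202]
tool_rot: [[0.984, -0.001, -0.178], [0.178, -0.0, 0.984], [-0.001, -1.0, -0.0]]
ft_force: [0.6, -0.9, -1.2]
grip_width: 0.0229
```

>>> {"name": "move_arm", "arguments": {
  "targets": [0,0,0,0,0,0,0,0,0,0,0,0,0,0,0,0,0,0,0,0,0,0,0,0,0,0,0,0,0,0]
}}

```text
time_s: 7.32
position: [0.5281, 0.2051, 0.2029]
tool_rot: [[0.985, 0.0, -0.173], [0.173, -0.0, 0.985], [0.0, -1.0, -0.0]]
ft_force: [0.2, 0.4, -0.4]
grip_width: 0.023
```

```bash
python3 - <<'E'
from h import *
import pickle
s=env.observe(); w=get_image('wrist'); pickle.dump((s,w),open('w4.pkl','wb'))
print(s['time_s'],s['position'],yaw(s),s['ft_force'],s['grip_width'])
save('w4',cv2.convertScaleAbs(cv2.resize(w['pixels'][120:260,216:356],None,fx=4.2,fy=4.2,interpolation=cv2.INTER_CUBIC),alpha=1.6))
print(proj(w,[.5274,.2042,.084],s))
E
```

```text
7.325 [0.52805225 0.20514191 0.20285009] 9.940014954787927 [ 0.22998352  0.41482245 -0.40713156] 0.02303194306942857
(np.float64(285.7107781531753), np.float64(202.23052435926567))
```

View pics/w4.png

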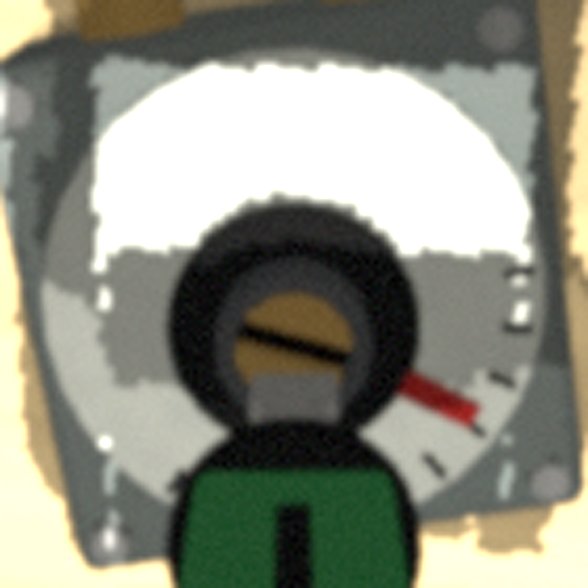

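The view shows the blade above the adjuster, with its tip edge at crop (295,373) and the head centre at about (294,345). The slot is some 15° clockwise of the blade, as intended. Lowering now.

>>> {"name": "move_arm", "arguments": {
  "targets": [0.4,6,0,0,0,0,0,6,0,0,0,0,0,6,0,0,0,0,0,2,0,0,0,0,0,0,0,0,0,0]
}}

```text
time_s: 8.0
position: [0.5283, 0.2057, 0.1827]
tool_rot: [[0.985, -0.0, -0.174], [0.174, -0.0, 0.985], [-0.0, -1.0, 0.0]]
ft_force: [0.0, -0.1, -1.7]
grip_width: 0.0235
```

>>> {"name": "move_arm", "arguments": {
  "targets": [0,1,0,0,0,0,0,0.5,0,0,0,0,0,0.5,0,0,0,0,0,0.5,0,0,0,0,0,0,0,0,0,0]
}}

```text
time_s: 8.62
position: [0.5283, 0.2056, 0.1803]
tool_rot: [[0.985, -0.0, -0.173], [0.173, -0.0, 0.985], [-0.0, -1.0, -0.0]]
ft_force: [0.7, -0.7, -1.9]
grip_width: 0.0233
```

>>> {"name": "move_arm", "arguments": {
  "targets": [0,0.5,0,0,0,0,0,0.5,0,0,0,0,0,0.5,0,0,0,0,0,0,0,0,0,0,0,0,0,0,0,0]
}}

```text
time_s: 9.25
position: [0.5284, 0.2057, 0.1789]
tool_rot: [[0.985, 0.0, -0.174], [0.174, 0.0, 0.985], [0.0, -1.0, -0.0]]
ft_force: [-0.5, -0.2, -0.7]
grip_width: 0.0235
```

```bash
python3 - <<'E'
from h import *
import pickle
s=env.observe(); w=get_image('wrist'); pickle.dump((s,w),open('w5.pkl','wb'))
print(s['time_s'],s['position'],yaw(s),s['ft_force'],s['wrist_torque'])
save('w5',cv2.convertScaleAbs(cv2.resize(w['pixels'][130:260,221:351],None,fx=4.5,fy=4.5,interpolation=cv2.INTER_CUBIC),alpha=1.6))
E
```

```text
9.25 [0.52836749 0.20568552 0.17894317] 9.997522431816062 [-0.50565455 -0.15057919 -0.74930996] [ 0.01906077  0.10520337 -0.02808246]
```

View pics/w5.png

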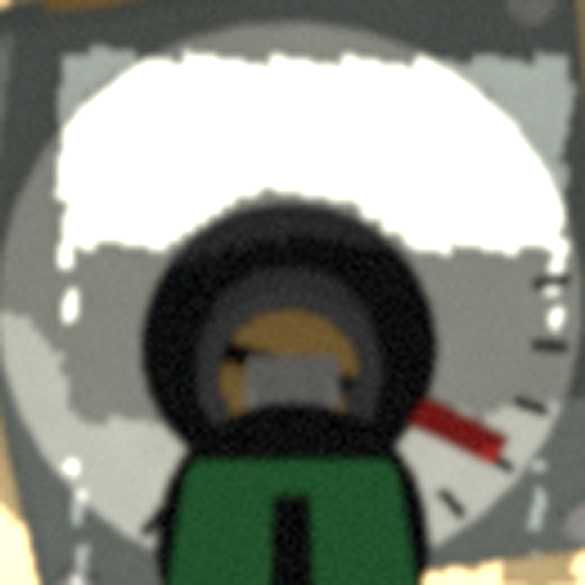

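>>> {"name": "move_arm", "arguments": {
  "targets": [0.7,0,0,0,0,0,0,0.5,0,0,0,0,0,0.5,0,0,0,0,0,0,0,0,0,0,0,0,0,0,0,0]
}}

```text
time_s: 9.93
position: [0.529, 0.2058, 0.1779]
tool_rot: [[0.985, 0.0, -0.174], [0.174, 0.0, 0.985], [0.0, -1.0, 0.0]]
ft_force: [-0.8, 0.2, 2.6]
grip_width: 0.0233
```

```bash
python3 - <<'E'
from h import *
for i in range(3):
    s=env.observe(); print(s['time_s'],s['position'],s['ft_force'])
E
```

```text
9.925 [0.52904436 0.20577506 0.1778962 ] [-0.77482891  0.20522944  2.60484127]
9.925 [0.52904436 0.20577506 0.1778962 ] [-0.77482891  0.20522944  2.60484127]
9.925 [0.52904436 0.20577506 0.1778962 ] [-0.77482891  0.20522944  2.60484127]
```

>>> {"name": "move_arm", "arguments": {
  "targets": [0,0.7,0,0,0.04,0,0,0,0,0,0.04,0,0,0,0,0,0.04,0,0,0,0,0,0.03,0,0,0,0,0,0,0]
}}

```text
time_s: 10.55
position: [0.529, 0.2057, 0.1771]
tool_rot: [[1.0, 0.0, -0.025], [0.025, -0.0, 1.0], [0.0, -1.0, -0.0]]
ft_force: [-1.3, -0.9, 2.3]
grip_width: 0.0234
```

>>> {"name": "move_arm", "arguments": {
  "targets": [0,0,0,0,0.03,0,0,0,0,0,0.03,0,0,0,0,0,0.03,0,0,0,0,0,0.02,0,0,0,0,0,0,0]
}}

```text
time_s: 11.18
position: [0.5291, 0.2058, 0.1769]
tool_rot: [[0.996, 0.0, 0.086], [-0.086, 0.0, 0.996], [-0.0, -1.0, 0.0]]
ft_force: [0.9, -0.6, -1.4]
grip_width: 0.0235
```

```bash
python3 - <<'E'
from h import *
import pickle
s=env.observe(); w=get_image('wrist'); pickle.dump((s,w),open('w6.pkl','wb'))
print(s['time_s'],s['position'],yaw(s),s['ft_force'],s['wrist_torque'])
save('w6',cv2.convertScaleAbs(cv2.resize(w['pixels'][130:260,221:351],None,fx=4.5,fy=4.5,interpolation=cv2.INTER_CUBIC),alpha=1.6))
E
```

```text
11.175 [0.52911875 0.20581415 0.17691941] -4.921887508189298 [ 0.90177018 -0.59865262 -1.38559269] [-0.02070617 -0.19383058  0.05250138]
```

View pics/w6.png

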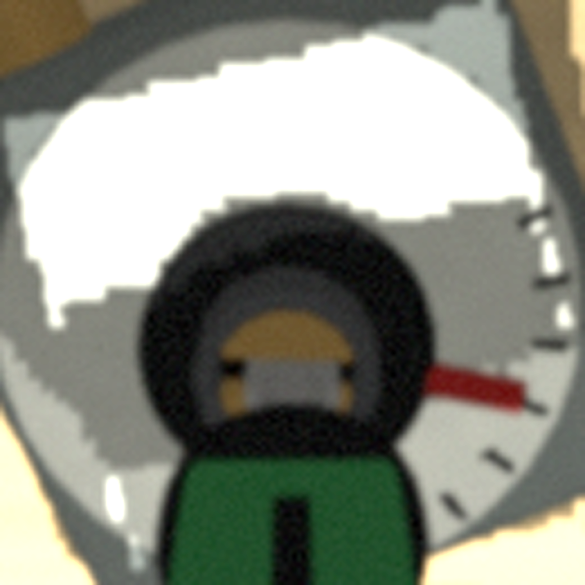

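The force fell back to the free-hanging value and the blade lies in the slot's line, so it has dropped in. I'll seat it deeper, gently.

>>> {"name": "move_arm", "arguments": {
  "targets": [0,0.8,0,0,0,0,0,0.8,0,0,0,0,0,0.7,0,0,0,0,0,0.5,0,0,0,0,0,0,0,0,0,0]
}}

```text
time_s: 11.85
position: [0.5291, 0.2058, 0.1743]
tool_rot: [[0.996, 0.0, 0.085], [-0.085, -0.0, 0.996], [0.0, -1.0, -0.0]]
ft_force: [0.5, 0.5, -1.2]
grip_width: 0.0234
```

```bash
python3 - <<'E'
from h import *
import pickle
s=env.observe(); 
print(s['time_s'],s['position'],yaw(s),s['ft_force'],s['wrist_torque'])
E
```

```text
11.85 [0.52907037 0.20576942 0.17430721] -4.902046708028236 [ 0.45711144  0.47316945 -1.22172819] [-0.03718314 -0.24282857  0.01329469]
```

>>> {"name": "move_arm", "arguments": {
  "targets": [0,0,-0.1,0,0.08,0,0,0,-0.1,0,0.08,0,0,0,-0.1,0,0.08,0,0,0,-0.1,0,0.08,0,0,0,-0.1,0,0.08,0]
}}

```text
time_s: 12.48
position: [0.5295, 0.2049, 0.1744]
tool_rot: [[0.883, 0.001, 0.469], [-0.469, -0.001, 0.883], [0.002, -1.0, -0.0]]
ft_force: [2.2, -2.5, -1.6]
grip_width: 0.0234
```

>>> {"name": "move_arm", "arguments": {
  "targets": [0,0,-0.1,0,0.08,0,0,0,-0.1,0,0.08,0,0,0,-0.1,0,0.08,0,0,0,-0.1,0,0.08,0,0,0,0,0,0,0]
}}

```text
time_s: 13.1
position: [0.5291, 0.2045, 0.1744]
tool_rot: [[0.693, 0.001, 0.721], [-0.721, -0.001, 0.693], [0.002, -1.0, 0.0]]
ft_force: [3.8, -3.2, -1.8]
grip_width: 0.0236
```

```bash
python3 - <<'E'
from h import *
import pickle
s=env.observe(); w=get_image('wrist'); pickle.dump((s,w),open('w7.pkl','wb'))
print(s['time_s'],s['position'],yaw(s),s['ft_force'],s['wrist_torque'])
save('w7',cv2.convertScaleAbs(cv2.resize(w['pixels'][130:260,221:351],None,fx=4.5,fy=4.5,interpolation=cv2.INTER_CUBIC),alpha=1.6))
E
```

```text
13.1 [0.52913929 0.20447417 0.17436063] -46.121159840817484 [ 3.79265188 -3.20015236 -1.76504504] [-0.85927799 -0.82549855  0.07192122]
```

View pics/w7.png

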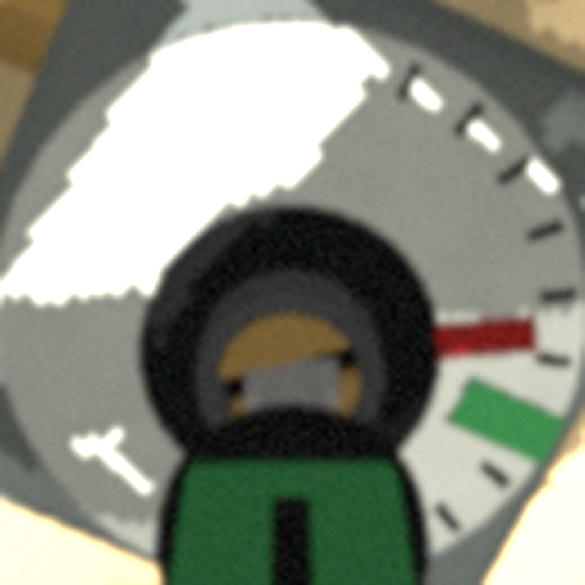

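```bash
cat >> h.py <<'E'
def ang(fn,u0=221,v0=130,k=4.5,save_=None):
    import pickle
    s,w=pickle.load(open(fn,'rb')); p=w['pixels']; hsv=cv2.cvtColor(p,cv2.COLOR_RGB2HSV); out={}
    big=cv2.resize(p[130:260,221:351],None,fx=4,fy=4,interpolation=cv2.INTER_CUBIC); hs=cv2.cvtColor(big,cv2.COLOR_RGB2HSV)
    for n,m,z in [('red',cv2.inRange(hs,(0,140,50),(8,255,255))|cv2.inRange(hs,(172,140,50),(180,255,255)),.066),('green',cv2.inRange(hs,(60,110,60),(78,255,255)),.056)]:
        m[330:,:380]=0 
        if n=='green': m[:, :385]=0
        c=max(cv2.findContours(m,0,1)[0],key=cv2.contourArea)
        pts=np.array([onz(w,221+(x+.5)/4-.5,130+(y+.5)/4-.5,z,s)[:2] for x,y in c[:,0]])
        r=cv2.minAreaRect((pts*1e5).astype(np.float32)); bp=cv2.boxPoints(r)/1e5
        e=[bp[1]-bp[0],bp[2]-bp[1]]; e=max(e,key=np.linalg.norm); ctr=bp.mean(0)
        h=np.array([.5274,.2042]); a=np.degrees(np.arctan2(e[1],e[0])); rad=np.degrees(np.arctan2(*(ctr-h)[::-1]))
        if np.cos(np.radians(a-rad))<0:a+=180
        print(n,'axis',(a+180)%360-180,'radial',rad,'size',np.array(r[1])/100,'ctr',ctr)
E
python3 - <<'E'
from h import *
ang('w7.pkl')
ang('w6.pkl')
E
```

```text
red axis 49.247406 radial 44.43392239354497 size [15.60590088  4.44790527] ctr [0.54980385 0.22616547]
green axis 17.977524 radial 17.79323841251941 size [17.59384521  7.67103455] ctr [0.56717896 0.21696645]
red axis 74.80005 radial 69.0485903209632 size [16.35244751  4.84597504] ctr [0.53901565 0.23453668]Traceback (most recent call last):
  File "<stdin>", line 3, in <module>
  File "h.py", line 38, in ang
    c=max(cv2.findContours(m,0,1)[0],key=cv2.contourArea)
ValueError: max() iterable argument is empty
```

The pointer is at yaw 49°, the green mark at 18°, so about 31° remain. There is some side load, so I ease the tool 0.7 mm in +x and turn on.

>>> {"name": "move_arm", "arguments": {
  "targets": [0.7,0,0,0,0,0,0,0,-0.1,0,0.08,0,0,0,-0.1,0,0.08,0,0,0,-0.1,0,0.08,0,0,0,-0.1,0,0.08,0]
}}

```text
time_s: 13.78
position: [0.5289, 0.204, 0.1744]
tool_rot: [[0.429, 0.0, 0.903], [-0.903, -0.001, 0.429], [0.001, -1.0, -0.0]]
ft_force: [2.9, -4.2, -1.6]
grip_width: 0.0232
```

>>> {"name": "move_arm", "arguments": {
  "targets": [0,0,-0.1,0,0.06,0,0,0,-0.1,0,0.06,0,0,0,0,0,0,0,0,0,0,0,0,0,0,0,0,0,0,0]
}}

```text
time_s: 14.4
position: [0.5287, 0.204, 0.1744]
tool_rot: [[0.32, 0.0, 0.947], [-0.947, -0.0, 0.32], [0.0, -1.0, -0.0]]
ft_force: [2.5, -4.8, -1.7]
grip_width: 0.0235
```

```bash
python3 - <<'E'
from h import *
import pickle
s=env.observe(); w=get_image('wrist'); pickle.dump((s,w),open('w8.pkl','wb'))
print(s['time_s'],s['position'],yaw(s),s['ft_force'],s['wrist_torque'])
save('w8',cv2.convertScaleAbs(cv2.resize(w['pixels'][130:260,221:351],None,fx=4.5,fy=4.5,interpolation=cv2.INTER_CUBIC),alpha=1.6))
ang('w8.pkl')
E
```

```text
14.4 [0.52871798 0.20396995 0.17436926] -71.3077271088029 [ 2.51150095 -4.75492181 -1.74163448] [-1.14534969 -0.68256651  0.01345434]
red axis 23.459259 radial 19.87695994613225 size [15.954104    4.72978577] ctr [0.55700785 0.21490443]
green axis 17.651855 radial 17.76280454627418 size [16.82941528  7.50092468] ctr [0.5668235  0.21682927]
```

View pics/w8.png

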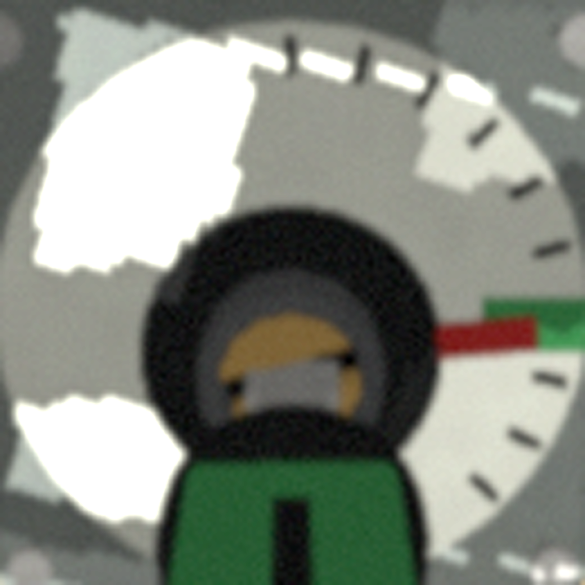

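>>> {"name": "move_arm", "arguments": {
  "targets": [0,0,0,0,0.045,0,0,0,0,0,0.045,0,0,0,0,0,0,0,0,0,0,0,0,0,0,0,0,0,0,0]
}}

```text
time_s: 15.08
position: [0.5286, 0.2039, 0.1743]
tool_rot: [[0.234, -0.0, 0.972], [-0.972, -0.001, 0.234], [0.001, -1.0, -0.0]]
ft_force: [2.5, -5.1, -0.6]
grip_width: 0.0235
```

```bash
sed -i 's/,\.066),(/,.074),(/' h.py; python3 - <<'E'
from h import *
import pickle
s=env.observe(); w=get_image('wrist'); pickle.dump((s,w),open('w9.pkl','wb'))
print(s['time_s'],s['position'],yaw(s),s['ft_force'],s['wrist_torque'])
for n in '789':ang(f'w{n}.pkl')
E
```

```text
15.075 [0.52861775 0.2039146  0.17433055] -76.46406611484225 [ 2.53022931 -5.11700212 -0.60725683] [-1.2239357  -0.60953519  0.0329562 ]
red axis 49.247513 radial 49.512667463549356 size [15.09438477  4.30212067] ctr [0.54720503 0.2273991 ]
green axis 17.977524 radial 17.79323841251941 size [17.59384521  7.67103455] ctr [0.56717896 0.21696645]
red axis 23.459549 radial 24.915715995150226 size [15.43136353  4.57480499] ctr [0.55518    0.21710432]
green axis 17.651855 radial 17.76280454627418 size [16.82941528  7.50092468] ctr [0.5668235  0.21682927]
red axis 19.48082 radial 19.72004910222358 size [15.78220703  4.64665192] ctr [0.5562286  0.21453351]
green axis 19.208527 radial 17.88158503689032 size [16.54133179  7.43363403] ctr [0.5666498  0.21686341]
```

>>> {"name": "move_arm", "arguments": {
  "targets": [0,0,0,0,0.02,0,0,0,0,0,0,0,0,0,0,0,0,0,0,0,0,0,-0.06,0,0,0,0,0,-0.06,0]
}}

```text
time_s: 15.75
position: [0.5287, 0.2042, 0.1743]
tool_rot: [[0.332, 0.0, 0.943], [-0.943, 0.0, 0.332], [-0.0, -1.0, 0.0]]
ft_force: [2.7, -3.6, -0.4]
grip_width: 0.0235
```

```bash
python3 - <<'E'
from h import *
import pickle
s=env.observe(); w=get_image('wrist'); pickle.dump((s,w),open('w10.pkl','wb'))
print(s['time_s'],s['position'],yaw(s),s['ft_force'],s['wrist_torque'])
ang('w10.pkl')
save('w10',cv2.convertScaleAbs(cv2.resize(w['pixels'][130:260,221:351],None,fx=4.5,fy=4.5,interpolation=cv2.INTER_CUBIC),alpha=1.6))
E
```

```text
15.75 [0.52871463 0.20421603 0.17434836] -70.62723561445335 [ 2.66181103 -3.64925969 -0.43072565] [-0.74761966 -0.76768138 -0.01555338]
red axis 16.528381 radial 18.629348432290673 size [15.78724609  4.73688904] ctr [0.55622274 0.21391636]
green axis 19.249817 radial 17.651043520313586 size [16.8165332   7.42032776] ctr [0.5669403 0.2167817]
```

View pics/w10.png

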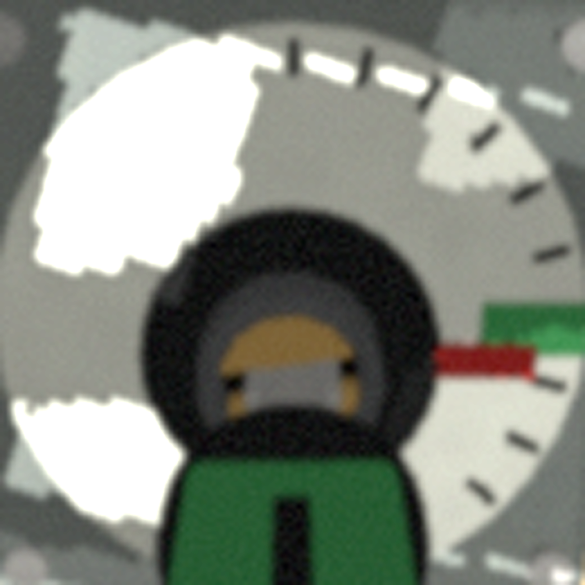

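>>> {"name": "move_arm", "arguments": {
  "targets": [0.7,0,0,0,0,0,0,0,0,0,0,0,0,-2,0,0,0,0,0,-2,0,0,0,0,0,-2,0,0,0,0]
}}

```text
time_s: 16.42
position: [0.5286, 0.2038, 0.1804]
tool_rot: [[0.329, -0.001, 0.944], [-0.944, 0.001, 0.329], [-0.001, -1.0, -0.0]]
ft_force: [-0.5, -0.6, -1.0]
grip_width: 0.0236
```

>>> {"name": "move_arm", "arguments": {
  "targets": [0,-5,0,0,0,0,0,-10,0,0,0,0,0,-10,0,0,0,0,0,-5,0,0,0,0,0,0,0,0,0,0]
}}

```text
time_s: 17.05
position: [0.529, 0.2035, 0.2108]
tool_rot: [[0.329, 0.001, 0.944], [-0.944, 0.0, 0.329], [0.0, -1.0, 0.001]]
ft_force: [0.2, -0.1, -2.6]
grip_width: 0.0234
```

```bash
python3 - <<'E'
from h import *
import pickle
s=env.observe(); w=get_image('wrist'); pickle.dump((s,w),open('w11.pkl','wb'))
print(s['time_s'],s['position'],yaw(s),s['ft_force'],s['wrist_torque'])
save('w11',cv2.convertScaleAbs(cv2.resize(w['pixels'][110:260,211:361],None,fx=4,fy=4,interpolation=cv2.INTER_CUBIC),alpha=1.6))
try: ang('w11.pkl')
except Exception as e: print(e)
E
```

```text
17.05 [0.52900314 0.20351939 0.21075499] -70.79516587086977 [ 0.20009458 -0.1172352  -2.56879668] [-0.03160201 -0.01069277 -0.04771653]
red axis 19.071564 radial 18.106449707820065 size [15.77030518  4.44119385] ctr [0.55634856 0.21366546]
green axis 17.632706 radial 17.99648900673113 size [16.93526367  7.28305176] ctr [0.5669245  0.21703961]
```

View pics/w11.png

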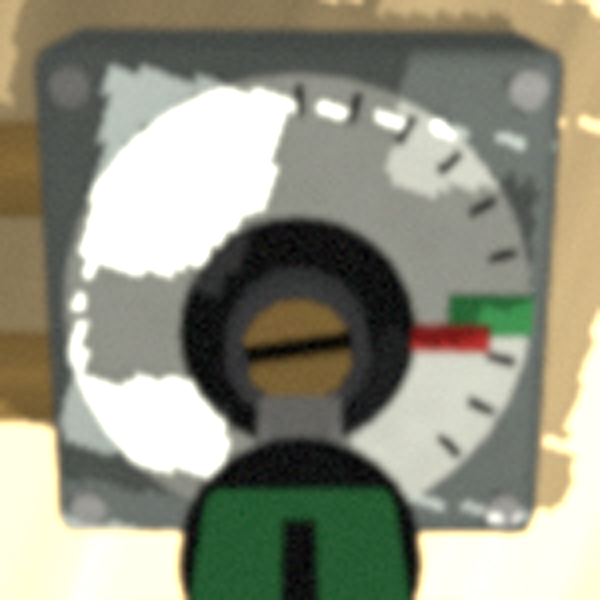

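The adjuster is released, with the pointer axis at 18–19° and the green mark at 17.6–18°, so they agree within about 1°. The driver has not shifted in the grip. Now back to the stand.

```bash
python3 - <<'E'
from h import *
plan([.5411,-.2053,.216],-79.1,9)
E
```

```text
43.3, -0.6, -13.7,  -0.0000, 0.0161, -0.0000
43.6, -0.6, -13.0,  -0.0000, 0.0161, -0.0000
43.8, -0.6, -12.3,  -0.0000, 0.0161, -0.0000
43.9, -0.6, -11.5,  -0.0000, 0.0161, -0.0000
44.1, -0.6, -10.8,  -0.0000, 0.0161, -0.0000
44.3, -0.6, -10.1,  -0.0000, 0.0161, -0.0000
44.5, -0.6, -9.4,  -0.0000, 0.0161, -0.0000
44.6, -0.6, -8.7,  -0.0000, 0.0161, -0.0000
44.7, -0.6, -8.0,  -0.0000, 0.0161, -0.0000
```

>>> {"name": "move_arm", "arguments": {
  "targets": [43.3,-0.6,-13.7,0,0.0161,0,43.6,-0.6,-13,0,0.0161,0,43.8,-0.6,-12.3,0,0.0161,0,43.9,-0.6,-11.5,0,0.0161,0,44.1,-0.6,-10.8,0,0.0161,0]
}}

```text
time_s: 17.73
position: [0.5354, -0.0251, 0.213]
tool_rot: [[0.251, -0.001, 0.968], [-0.968, 0.0, 0.251], [-0.0, -1.0, -0.001]]
ft_force: [-0.6, -0.3, -1.4]
grip_width: 0.0236
```

>>> {"name": "move_arm", "arguments": {
  "targets": [44.3,-0.6,-10.1,0,0.0161,0,44.5,-0.6,-9.4,0,0.0161,0,44.6,-0.6,-8.7,0,0.0161,0,44.7,-0.6,-8,0,0.0161,0,0,0,0,0,0,0]
}}

```text
time_s: 18.35
position: [0.5408, -0.208, 0.2149]
tool_rot: [[0.185, -0.001, 0.983], [-0.983, 0.0, 0.185], [-0.0, -1.0, -0.001]]
ft_force: [0.0, 0.7, -1.4]
grip_width: 0.0235
```

>>> {"name": "move_arm", "arguments": {
  "targets": [0,0,0,0,0,0,0,0,0,0,0,0,0,0,0,0,0,0,0,0,0,0,0,0,0,0,0,0,0,0]
}}

```text
time_s: 18.98
position: [0.5412, -0.2051, 0.2158]
tool_rot: [[0.189, 0.0, 0.982], [-0.982, -0.0, 0.189], [0.0, -1.0, 0.0]]
ft_force: [0.0, -0.1, -2.0]
grip_width: 0.0235
```

```bash
python3 - <<'E'
from h import *
import pickle
s=env.observe(); w=get_image('wrist'); pickle.dump((s,w),open('w12.pkl','wb'))
print(s['time_s'],s['position'],yaw(s),s['ft_force'])
t=get_image('top'); pickle.dump(t,open('t12.pkl','wb'))
a=cv2.resize(w['pixels'][110:260,211:361],(400,400),interpolation=cv2.INTER_CUBIC); b=cv2.resize(t['pixels'][175:245,180:240],(343,400),interpolation=cv2.INTER_CUBIC)
save('w12',cv2.convertScaleAbs(np.hstack([a,b]),alpha=1.7))
plan([.5411,-.2053,.125],-79.1,4)
E
```

```text
18.975 [ 0.54115075 -0.20507708  0.21578126] -79.07712986304877 [ 0.0053921  -0.14982757 -1.98621132]
0.0, 22.7, -0.0,  -0.0000, 0.0000, 0.0000
0.0, 22.7, -0.0,  -0.0000, 0.0000, 0.0000
0.0, 22.7, -0.0,  -0.0000, 0.0000, 0.0000
0.0, 22.7, -0.0,  -0.0000, 0.0000, 0.0000
```

View pics/w12.png

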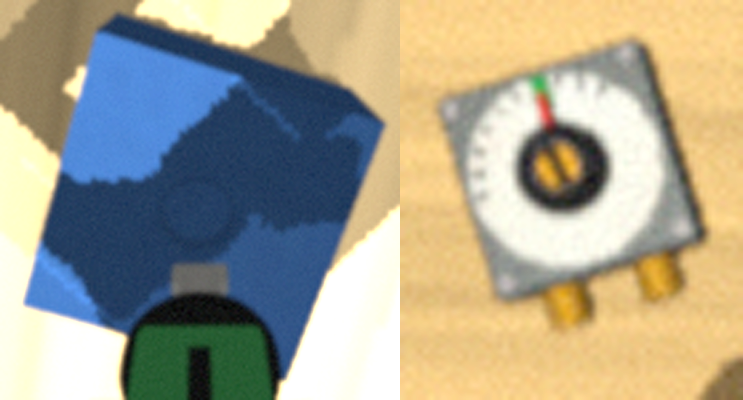

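Wrist view: the hole is at (197,210) and the tip at (200,265) in the left panel. By parallax the tip lies on the hole's axis, as it did after the lift. The right panel (top camera) shows the pointer on the green mark. Inserting.

>>> {"name": "move_arm", "arguments": {
  "targets": [0,22.7,0,0,0,0,0,22.7,0,0,0,0,0,22.7,0,0,0,0,0,22.7,0,0,0,0,0,5,0,0,0,0]
}}

```text
time_s: 19.7
position: [0.5406, -0.205, 0.1187]
tool_rot: [[0.189, -0.002, 0.982], [-0.982, 0.001, 0.189], [-0.002, -1.0, -0.002]]
ft_force: [0.4, -0.1, -1.3]
grip_width: 0.0233
```

>>> {"name": "move_arm", "arguments": {
  "targets": [0,5,0,0,0,0,0,3,0,0,0,0,0,1.5,0,0,0,0,0,1,0,0,0,0,0,0,0,0,0,0]
}}

```text
time_s: 20.32
position: [0.5411, -0.2053, 0.1095]
tool_rot: [[0.189, 0.0, 0.982], [-0.982, -0.0, 0.189], [0.0, -1.0, 0.0]]
ft_force: [-0.1, -0.7, -1.2]
grip_width: 0.0234
```

```bash
python3 - <<'E'
from h import *
s=env.observe(); print(s['time_s'],s['position'],yaw(s),s['ft_force'])
E
```

```text
20.325 [ 0.54114671 -0.20532967  0.1095399 ] -79.09612858605489 [-0.09081956 -0.74654434 -1.16972884]
```

>>> {"name": "move_arm", "arguments": {
  "targets": [0,0.5,0,0,0,0,0,0.5,0,0,0,0,0,0.4,0,0,0,0,0,0,0,0,0,0,0,0,0,0,0,0]
}}

```text
time_s: 20.95
position: [0.5412, -0.2053, 0.109]
tool_rot: [[0.189, 0.001, 0.982], [-0.982, -0.001, 0.189], [0.001, -1.0, 0.001]]
ft_force: [-3.1, 1.5, 7.3]
grip_width: 0.0235
```

Contact: the shoulder is on the stand at the same height as before. Opening, then rising.

>>> {"name": "move_arm", "arguments": {
  "targets": [0,0,0,0,0,0,0,0,0,0,0,0,0,0,0,0,0,0,0,0,0,0,0,0,0,0,0,0,0,0],
  "hand": 0.2
}}

```text
time_s: 21.58
position: [0.5411, -0.2053, 0.108]
tool_rot: [[0.189, -0.0, 0.982], [-0.982, 0.0, 0.189], [-0.0, -1.0, -0.0]]
ft_force: [-0.4, -0.8, -0.1]
grip_width: 0.051
```

```bash
python3 - <<'E'
from h import *
s=env.observe(); w=get_image('wrist'); print(s['time_s'],s['position'],s['ft_force'],s['grip_width'])
save('w13',w['pixels'])
E
```

```text
21.575 [ 0.54110607 -0.20528951  0.10799067] [-0.44645119 -0.81527063 -0.06707033] 0.050990516377776005
```

View pics/w13.png

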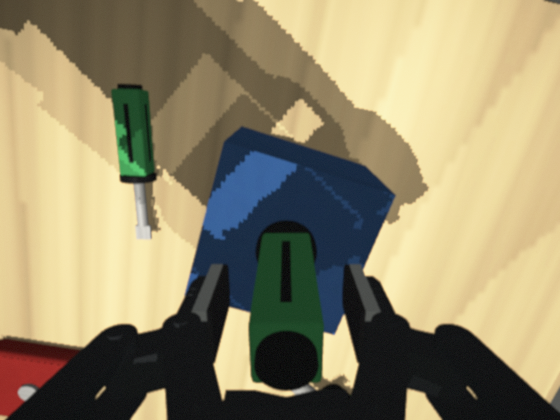

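The jaws are clear on both sides of the handle (at (225,290) and (350,290)), and the driver stands free with its shoulder on the top. Rising.

>>> {"name": "move_arm", "arguments": {
  "targets": [0,-15,0,0,0,0,0,-35,0,0,0,0,0,-45,0,0,0,0,0,-45,0,0,0,0,0,-35,0,0,0,0]
}}

```text
time_s: 22.25
position: [0.541, -0.2052, 0.2863]
tool_rot: [[0.189, 0.003, 0.982], [-0.982, -0.002, 0.189], [0.002, -1.0, 0.002]]
ft_force: [-0.6, -0.2, 0.4]
grip_width: 0.0515
```

```bash
python3 - <<'E'
from h import *
plan([.527,.204,.28],-71,9)
s=env.observe();w=get_image('wrist')
a=cv2.resize(w['pixels'][100:250,190:380],(760,600),interpolation=cv2.INTER_CUBIC); save('w14',cv2.convertScaleAbs(a,alpha=1.6))
sc=get_image('scene')['pixels']; save('s14',cv2.resize(sc[170:285,100:260],None,fx=4,fy=4,interpolation=cv2.INTER_CUBIC))
E
```

```text
-44.9, 0.6, 7.1,  -0.0002, -0.0157, 0.0002
-44.8, 0.6, 7.8,  -0.0002, -0.0157, 0.0002
-44.7, 0.6, 8.5,  -0.0002, -0.0157, 0.0002
-44.6, 0.7, 9.2,  -0.0002, -0.0157, 0.0002
-44.4, 0.7, 9.9,  -0.0002, -0.0157, 0.0002
-44.3, 0.7, 10.6,  -0.0002, -0.0157, 0.0002
-44.1, 0.7, 11.3,  -0.0002, -0.0157, 0.0002
-43.9, 0.7, 12.0,  -0.0002, -0.0157, 0.0002
-43.7, 0.7, 12.6,  -0.0002, -0.0157, 0.0002
```

View pics/w14.png

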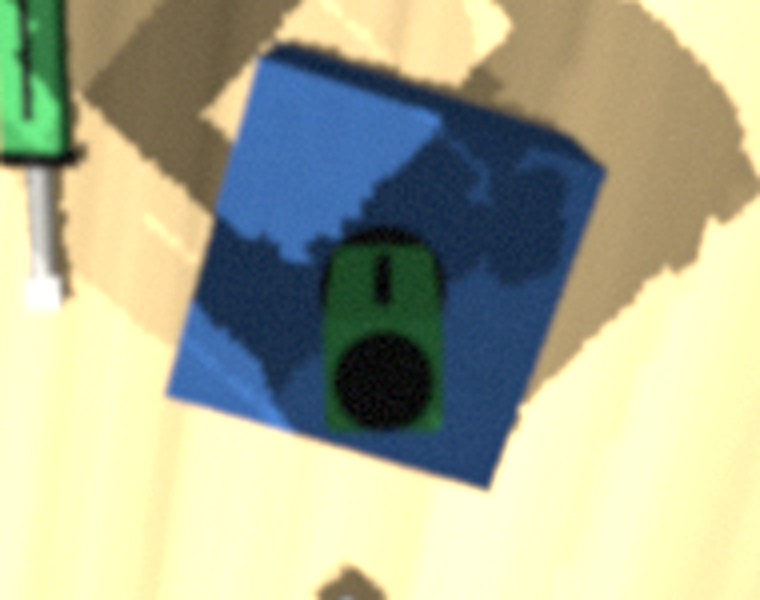

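View pics/s14.png

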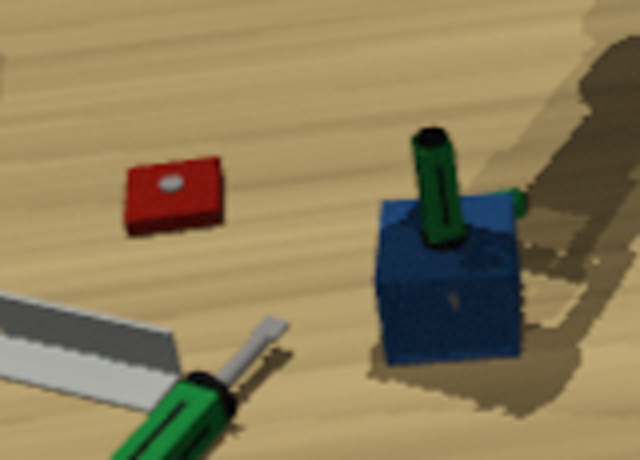

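Both views show the driver upright and fully down, as at the start. One last unobstructed look at the dial before handing in.

>>> {"name": "move_arm", "arguments": {
  "targets": [-44.9,0.6,7.1,0,-0.0157,0,-44.8,0.6,7.8,0,-0.0157,0,-44.7,0.6,8.5,0,-0.0157,0,-44.6,0.7,9.2,0,-0.0157,0,-44.4,0.7,9.9,0,-0.0157,0]
}}

```text
time_s: 22.98
position: [0.533, 0.0235, 0.28]
tool_rot: [[0.266, -0.0, 0.964], [-0.964, 0.0, 0.266], [-0.0, -1.0, -0.0]]
ft_force: [0.6, 0.7, -0.0]
grip_width: 0.0512
```

>>> {"name": "move_arm", "arguments": {
  "targets": [-44.3,0.7,10.6,0,-0.0157,0,-44.1,0.7,11.3,0,-0.0157,0,-43.9,0.7,12,0,-0.0157,0,-43.7,0.7,12.6,0,-0.0157,0,0,0,0,0,0,0]
}}

```text
time_s: 23.6
position: [0.5264, 0.2064, 0.2769]
tool_rot: [[0.329, -0.001, 0.944], [-0.944, 0.0, 0.329], [-0.0, -1.0, -0.0]]
ft_force: [-0.1, -0.1, -0.3]
grip_width: 0.0513
```

>>> {"name": "move_arm", "arguments": {
  "targets": [0,15,0,0,0,0,0,15,0,0,0,0,0,10,0,0,0,0,0,0,0,0,0,0,0,0,0,0,0,0]
}}

```text
time_s: 24.22
position: [0.5275, 0.2038, 0.2376]
tool_rot: [[0.325, 0.001, 0.946], [-0.946, 0.0, 0.325], [0.0, -1.0, 0.001]]
ft_force: [-0.3, 0.6, -0.4]
grip_width: 0.0508
```

```bash
python3 - <<'E'
from h import *
import pickle
s=env.observe(); w=get_image('wrist'); pickle.dump((s,w),open('w15.pkl','wb'))
print(s['time_s'],s['position'],yaw(s))
ang('w15.pkl')
save('w15',cv2.convertScaleAbs(cv2.resize(w['pixels'][110:260,211:361],None,fx=4,fy=4,interpolation=cv2.INTER_CUBIC),alpha=1.6))
E
```

```text
24.225 [0.52748682 0.2038052  0.23763823] -71.01748335640028
red axis 17.84262 radial 18.706740112374217 size [15.48522949  4.46446869] ctr [0.55631423 0.21399072]
green axis 18.850525 radial 18.172574549497437 size [11.81422607  7.20681763] ctr [0.5692513  0.21793781]
```

View pics/w15.png

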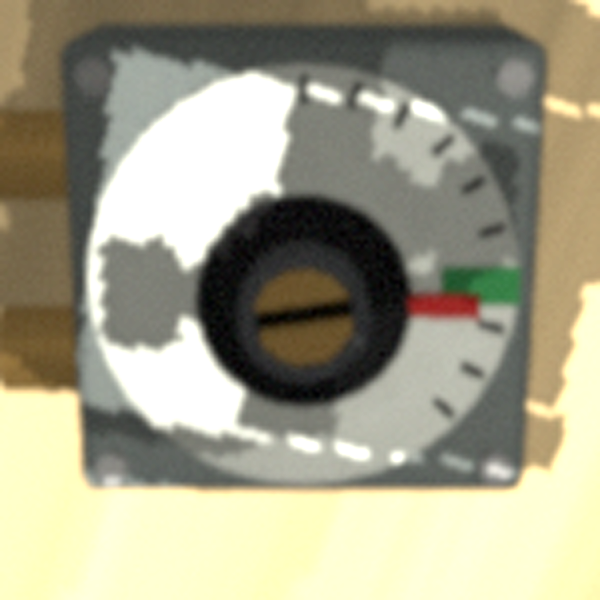

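The pointer is at about 18.3° and the green mark at about 18.5°. Nothing is touched, so I hand in.

```bash
python3 -c "
from rig import env
print(env.close_job())"
```

```text
the job is handed in; nothing more can be done
None
```

The job is done and was handed in at 24 s of the 67 s allowed.

- **Taking and seating:** I took the middle-sized driver from the blue stand and rested its blade on the adjuster at about 4 N. Turning it clockwise dropped it into the slot after about 15°, and the force fell back to the driver's own weight.
- **Turning:** I then turned the adjuster clockwise to the green mark. Side load stayed under about 6 N and there was almost no downward push.
- **Returning:** The driver is back in its stand, released and with the gripper clear.

**Last checks:**
- **Pointer:** the unobstructed wrist view puts the pointer at 17.8–18.7° and the green mark at 18.2–18.9°, so they agree within about 1°.
- **Driver:** the wrist and scene views show it upright with its shoulder on the stand. It sat down at the same height as when I picked it up, with about 7 N on the wrist just before release.

**Did not fully agree:**
- **Other drivers:** the large and small drivers stood upright in the first picture but had toppled by 2.7 s, before the arm had come near them. The large one now lies close to the offcut; I left both as they were.
- **Pointer readings:** early on, the two ways of measuring the pointer's angle disagreed by about 5°. I had assumed too low a height for it, and they agreed once I corrected that from 66 to 74 mm.
- **Bystanders:** I did not measure all of them again at the end. The magnet and offcut looked unmoved in the last scene picture.

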